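# Proof pull of a soaked test piece on the bench pull tester

## Robot

A 6-joint arm with a two-finger parallel gripper is mounted at the origin on the work surface. World frame = base frame: x ahead of the robot, y to its left, z up, the work surface at z = 0. Lengths are in m, angles in rad, forces in N, time in s.
With the tool pointing down it reaches from about 0.325 to 0.775 m from the base axis. Payload 5.5 kg.
Tool frame: the origin (TCP) lies between the finger pads; the fingertips stand 8 mm ahead of it and the grasp point (between the pads) lies 11 mm behind it (tcp_to_tips is the distance from the TCP to the fingertips, in m); z points along the fingers, y is the line along which they close (so a half turn about z gives the same grasp; the last joint's range is limited). The gripper opens to 88 mm and grips with 3 to 60 N. Pads are 20 mm wide; open, the fingers measure 115 mm over their backs; the gripper's body (75 mm by 178 mm) begins 61 mm behind the grasp point.
Start: joints at [1.208, 0.091, 1.231, -0, 1.82, -0.057], TCP at [0.181, 0.572, 0.231] pointing down, gripper open.
Joint ranges: [-2.87, 2.87], [-0.86, 2.18], [0.17, 2.46], [-1.51, 4.65], [0.06, 2.69], [-2.65, 2.65]. Speed limits (rad/s): [2.57, 2.57, 3.01, 3.14, 3.14, 3.14].

## Interface

Orientations are given as a unit quaternion [w, x, y, z].
In Python, from bench import * gives the robot as it stands. Calls block until the motion is done:
- move_to(position, orientation): joint-space move of the TCP to a pose.
- move_l(position, speed=0.15, orientation=None): straight line of the TCP; orientation=None keeps the orientation; speed is the mean speed in m/s.
- movej(angles): joint-space move.
- gripper_open() and close(): open the fingers fully, or close them until they stop; the grip force is fixed at half the most.
- hold(seconds).
- inverse_kinematics(position, orientation): joint angles nearest the present ones, or None.
- state(): the state.
- get_image(name): name is "scene" or "side" or "wrist"; returns a dict with "frame" (480x640x3 uint8, blue, green, red), "depth" (480x640 float32, m along the optical axis (not along the pixel's ray), 0 where there is no reading), "camera_matrix" (3x3 intrinsics, pixels), "k1" (the pictures are not rectified: a ray, as slopes to the right and down, at radius r is drawn at 1 + k1 r^2 times it, then the intrinsics apply), "view" (4x4, takes a point from world to camera coordinates). Camera axes: x right, y up, looking along -z (the intrinsics and any distortion apply to the point x, -y, -z); pixel columns grow to the right and rows downward; lengths in m; the calibration is good to about 2 mm. A picture is of the moment at which its call begins.
A pose or a line that the arm cannot do raises IKError and nothing moves.
- job_done(): hands the job in; it is judged then, once.
The state is a dict: "time": time; "joint_pos": joint angles; "dq": joint speeds; "joint_torque": joint torques, N m; "ee_pos": TCP position; "ee_rot": TCP orientation; "ft_force": force on the tool from outside, world axes, zero at the start; "moment": the same for the moment, N m; "finger_gap": finger opening in m; "finger_force": force on a finger pad.
Only numpy, scipy, OpenCV 4.12 (cv2) and the standard library are available. Lean on these libraries where they do the work, as an engineer would, in place of code of your own. Each camera call takes 0.05 s, during which the arm holds its last target. There are 200 camera calls.

## Task

The pull tester still holds the white test piece of the last test: lift it out and lay it flat in the green tray, then lay the amber test piece in its place, seated in the pockets of both jaws. Draw the gauge out by its black pull bar until the pointer is level with the red set marker (within one division, and never further), hold it there for two seconds, then ease it back home without letting it snap, and let go; the amber piece stays in the jaws and the yellow drag pointer is left showing the pull. Leave the red marker, the blue piece and everything else on the bench where it is, and knock over no vials.

Things in the scene. Friction and masses are not known exactly. Their poses are not given: they have to be found in the camera images.
- tester: fixed hand pull tester: cream base 460 x 100 x 12 with a fixed dark steel jaw at its -x end and a blue gauge carriage with a moving jaw on rails. Origin on the bench under the middle of the two jaws; x is the pull direction, z up; base from x = -95 to +365. The carriage's blue case is 62 wide, x = 100 to 215 when home, its scale and pointers up to 66 high
- nest (a point): centre of the two pockets' floor with the gauge home, 40 above the bench: a seated piece has its origin here, along tester x. Jaws 48 wide, x = 28 to 86 either way, top 52 high, its open pocket like a piece's end: straight walls and lips 4 high, clearance 2 at sides, 2.5 at ends, 4.6 at shoulders; above, side and end walls flare out 3.5 over 8 mm. Gap of 56 between jaws, free 16 below floor level
- piece_white: white flat plastic dumbbell test piece, 150 long (x), 8 thick, 35 g: two ends 30 wide and 32 long, 45-degree shoulders, narrow middle 16 wide and 72 long. Same both ways round. Origin: centre of its underside; x along its length. Starts seated in the jaws, the piece of the last test
- piece_amber: amber-orange flat plastic dumbbell test piece, 150 long (x), 8 thick, 35 g: two ends 30 wide and 32 long, 45-degree shoulders, narrow middle 16 wide and 72 long. Same both ways round. Origin: centre of its underside; x along its length. Starts in the white tray: the one to test
- piece_blue: blue flat plastic dumbbell test piece, 150 long (x), 8 thick, 35 g: two ends 30 wide and 32 long, 45-degree shoulders, narrow middle 16 wide and 72 long. Same both ways round. Origin: centre of its underside; x along its length. Starts beside the amber one: leave it
- piece_tray: fixed white tray 200 (x) x 180 (y), floor 4 thick, rim 12 high, 4 thick; origin under its centre. The amber and blue pieces lie in it, roughly along its x, about 76 apart
- used_tray: fixed green tray for used pieces, 200 (x) x 180 (y), floor 4 thick, walls 25 high, 4 thick; origin under its centre
- pull_bar (a point): centre of the black pull bar, a round bar 14 thick, 78 long across the pull (tester y), axis 50 above the bench; side rods 34 to either side join it to the blue case, leaving an opening 58 wide and 44 long (tester x) between bar and case, free down to the base 38 below the bar's axis. Nothing higher than 30 mm beyond it. Moves with the carriage
- carriage (a joint): how far the gauge carriage (blue case, pull bar, scale) has been drawn along the tester's +x, m: 0 home, 0.095 end stop; a light return spring of 1 to 2 N takes it home
- gauge (a joint): the reading, m: how far the moving jaw and black pointer are drawn out of the blue case against the gauge spring; 0 rest, 0.090 full; 1.6 N to start, then 0.16 N per mm. It grows only when the carriage is drawn out while a piece in both jaws holds the moving jaw back: up to 11 mm of carriage play, then mm for mm
- drag_pointer (a joint): yellow drag (peak) pointer on the scale, same measure as gauge, starts at 0; the black pointer pushes it ahead and it stays at the highest pull
- set_marker (a joint): red set marker on the edge of the scale, same measure as gauge: the pull to be reached (0.035 to 0.072). Stiff; not to be moved
- pointer_tip (a point): tip of the black pointer on the white scale on top of the case (63 above the bench); scale lines 5 mm apart; readings grow from the pull-bar end towards the jaws (tester -x)
- drag_tip (a point): point of the yellow drag pointer on the scale; in line with pointer_tip while pushed by it
- marker_tip (a point): point of the red set marker on the scale; when pointer_tip has the same tester x, the pull is right
- vial_red: standing amber glass vial with a red cap, 26 diameter, 78 high, loose, easily knocked over; origin at the centre of its foot
- vial_black: standing amber glass vial with a black cap, 26 diameter, 78 high, loose, easily knocked over; origin at the centre of its foot
- vial_white: standing amber glass vial with a white cap, 26 diameter, 78 high, loose, easily knocked over; origin at the centre of its foot
- tissue_box: cube tissue box 110 x 110 x 120 (tissue to 175 high), loose bystander; origin at the centre of its underside
- tape_dispenser: navy tape dispenser 75 x 160, 90 high, loose bystander; origin at the centre of its underside
- wash_bottle: white wash bottle with red cap and spout, 74 diameter, 215 high, loose bystander; origin at the centre of its foot
- tweezers: steel tweezers lying flat, 125 long (x), 14 wide, 8 high, loose bystander; origin at the centre of the underside
Mind the look-alikes: they are no part of the job. Of the things like the piece_white, leave any that is turquoise; of the rest the smaller one is meant.

How it is judged:
On the way, in this order (a step that is already met when the one before it is completed fails the run):
1. the white piece lies in the green tray, let go (x of piece_white in the frame of used_tray between -0.095 and 0.095 m and y of piece_white in the frame of used_tray between -0.085 and 0.085 m and z of piece_white in the frame of used_tray between -0.002 and 0.015 m and (angle between piece_white's own z axis and vertical below 0.15 rad or angle between piece_white's own z axis and vertical above 2.99 rad) and contact force between the fingers and piece_white below 0.2 N and linear speed of piece_white below 0.03 m/s), for 0.2 s.
2. the amber piece lies seated in both jaws, let go (x of piece_amber in the frame of nest between -0.008 and 0.008 m and y of piece_amber in the frame of nest between -0.003 and 0.003 m and z of piece_amber in the frame of nest between -0.003 and 0.003 m and angle between the x axis of piece_amber and the x axis of tester, either way round below 0.06 rad and angle between piece_amber's own z axis and vertical below 0.06 rad and contact force between the fingers and piece_amber below 0.2 N), for 0.2 s.
3. the gauge is held with the pointer within 5 mm (one division) of the red marker for 1.5 s, the amber piece in the jaws (x of piece_amber in the frame of nest between -0.008 and 0.008 m and y of piece_amber in the frame of nest between -0.003 and 0.003 m and z of piece_amber in the frame of nest between -0.003 and 0.003 m and angle between the x axis of piece_amber and the x axis of tester, either way round below 0.06 rad and angle between piece_amber's own z axis and vertical below 0.06 rad and x of pointer_tip in the frame of marker_tip between -0.005 and 0.005 m), for 1.5 s.
At the end, for the whole second after the job is handed in: Amber piece seated in both jaws (within 8 mm along, 3 mm across and in height, 0.06 rad); white piece flat in the green tray; gauge home (carriage < 5 mm, gauge < 4 mm); yellow drag pointer within 5 mm of the red marker, marker not moved (7 mm); both pieces at rest (x of piece_amber in the frame of nest between -0.008 and 0.008 m and y of piece_amber in the frame of nest between -0.003 and 0.003 m and z of piece_amber in the frame of nest between -0.003 and 0.003 m and angle between the x axis of piece_amber and the x axis of tester, either way round below 0.06 rad and angle between piece_amber's own z axis and vertical below 0.06 rad and x of piece_white in the frame of used_tray between -0.095 and 0.095 m and y of piece_white in the frame of used_tray between -0.085 and 0.085 m and z of piece_white in the frame of used_tray between -0.002 and 0.015 m and (angle between piece_white's own z axis and vertical below 0.15 rad or angle between piece_white's own z axis and vertical above 2.99 rad) and x of drag_tip in the frame of marker_tip between -0.005 and 0.005 m and value of joint carriage below 0.005 m and value of joint gauge below 0.004 m and distance of marker_tip from where it was at the start of the episode below 0.007 m and linear speed of each of piece_amber, piece_white below 0.02 m/s); the robot touches nothing.
It fails at once if the gauge snaps back (carriage faster than 0.35 m/s towards home) (velocity of joint carriage below -0.35 m/s).
It fails at once if a vial is knocked over or moved more than 30 mm (angle between any of vial_red, vial_black, vial_white's own z axis and vertical above 0.5 rad or distance of any of vial_red, vial_black, vial_white from where it was at the start of the episode above 0.03 m).
It fails at once if the blue piece is moved more than 20 mm (distance of piece_blue from where it was at the start of the episode above 0.02 m).
It fails at once if another bystander is moved more than 30 mm (distance of any of tissue_box, tape_dispenser, wash_bottle, tweezers from where it was at the start of the episode above 0.03 m).
It also fails if it takes over 72 s, if anything falls off the work surface, if the arm or the gripper's body presses on something with over 40 N, if the wrist force passes 120 N, or if a joint passes its speed limit or range.

## Working session

There is one attempt and no reset: what is moved stays moved. The work goes in short steps, each a Python script; the robot and the scene stay as the last script left them, time stands still between calls to the robot, and variables do not carry over. Pictures are saved under pics/ and viewed, at most 10 in all, crops included, and the job is handed in when it is done.

```bash
ls; mkdir -p pics
cat > h.py <<'E'
from bench import *
import numpy as np, cv2
def shot(n,f=None):
    d=get_image(n)
    if f: cv2.imwrite('pics/'+f,d['frame'])
    return d
def ray(d,u,v):
    K=np.array(d['camera_matrix']);k=d['k1']
    x=(u-K[0,2])/K[0,0];y=(v-K[1,2])/K[1,1]
    rd=np.hypot(x,y);r=rd
    for _ in range(30): r=rd/(1+k*r*r)
    s=r/rd if rd>0 else 1
    x*=s;y*=s
    T=np.linalg.inv(np.array(d['view']))
    return T[:3,3],T[:3,:3]@np.array([x,-y,-1.])
def at_z(d,u,v,z):
    o,r=ray(d,u,v); return o+r*(z-o[2])/r[2]
def at_d(d,u,v):
    o,r=ray(d,u,v); return o+r*d['depth'][int(v),int(u)]
def proj(d,P):
    K=np.array(d['camera_matrix']);p=np.array(d['view'])@np.append(P,1.)
    x,y=p[0]/-p[2],-p[1]/-p[2];s=1+d['k1']*(x*x+y*y)
    return K[0,0]*x*s+K[0,2],K[1,1]*y*s+K[1,2]
def down(yaw):  # tool z down, tool y (closing) axis at angle yaw+90: Rz(yaw)*Rx(pi)
    return [0.,float(np.cos(yaw/2)),float(np.sin(yaw/2)),0.]
E
python3 - <<'E'
from h import *
s=state();print({k:np.round(v,3) for k,v in s.items()})
for n in ('scene','side'):
    d=shot(n,n+'0.png');print(n,np.round(np.linalg.inv(np.array(d['view'])),3).tolist(),np.round(d['camera_matrix'],1).tolist(),d['k1'])
    np.save(n+'0.npy',d,allow_pickle=True)
E
```

```text
pics
{'time': np.float64(0.0), 'joint_pos': array([ 1.208,  0.092,  1.232, -0.   ,  1.82 , -0.057]), 'dq': array([ 0.001, -0.   , -0.   , -0.   , -0.003,  0.003]), 'joint_torque': array([-0.0000e+00, -4.4647e+01, -4.0643e+01,  7.0000e-02,  3.0000e-02,
       -0.0000e+00]), 'ee_pos': array([0.181, 0.572, 0.23 ]), 'ee_rot': array([-0.   ,  0.152,  0.988, -0.001]), 'ft_force': array([ 0.042, -0.371,  0.488]), 'moment': array([-0.002, -0.067,  0.01 ]), 'finger_force': np.float64(0.0), 'finger_gap': np.float64(0.088)}
scene [[0.71, -0.571, 0.413, 0.969], [0.704, 0.568, -0.426, -0.411], [0.009, 0.593, 0.805, 1.027], [0.0, 0.0, 0.0, 1.0]] [[488.7, 0.0, 325.7], [0.0, 488.7, 241.2], [0.0, 0.0, 1.0]] 0.009500971137730903
side [[-0.739, 0.462, -0.491, -0.222], [-0.674, -0.486, 0.557, 0.906], [0.019, 0.742, 0.67, 1.073], [0.0, 0.0, 0.0, 1.0]] [[484.4, 0.0, 321.3], [0.0, 484.4, 236.5], [0.0, 0.0, 1.0]] -0.007504683124721206
```

View pics/scene0.png

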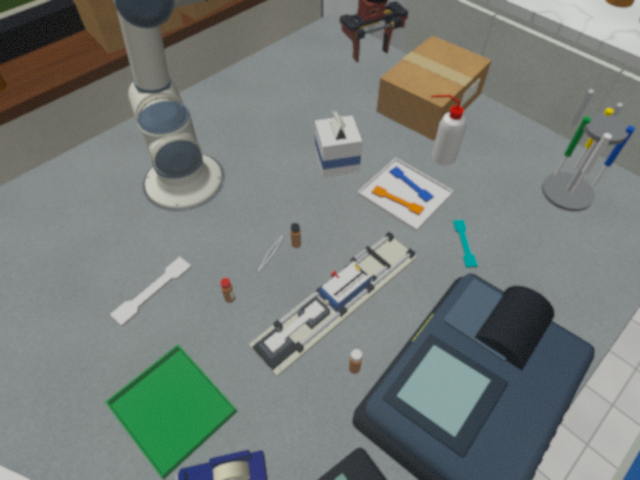

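View pics/side0.png

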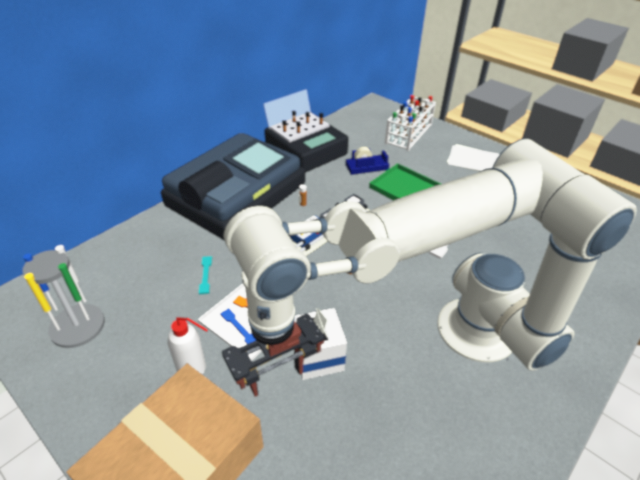

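The scene picture shows the tester running diagonally from (265,357) to (402,245). The white piece is in its jaws at about (298,328), the red marker at (334,274), the green tray at (172,410), the white tray at (405,192) with amber at (398,200), the vials at (296,236), (228,290) and (355,361), and a larger white look-alike at (150,290). In the side picture the arm hides most of the tester.

Run:
```python
from h import *
d=np.load('scene0.npy',allow_pickle=True).item()
L={'base':([(252,345),(278,371),(414,255),(390,235)],.012),'green':([(178,347),(236,409),(165,474),(108,403)],.025),'wtray':([(397,159),(452,189),(419,227),(359,193)],.012),
'amber':([(375,190),(421,211)],.012),'blue':([(392,170),(431,198)],.012),'whitejaw':([(270,350),(326,306)],.048),'marker':([(334,274)],.063),
'vialfeet':([(297,246),(230,301),(355,372)],0),'tweez':([(283,236),(261,269)],.004),'biglook':([(185,263),(118,318)],.008),'tape':([(225,470)],.09),'box':([(338,130)],.12),'bottle':([(446,160)],0)}
for k,(p,z) in L.items():
    print(k,[np.round(at_z(d,*q,z)[:2],3).tolist() for q in p],[np.round(at_d(d,*q)[2],3) for q in p])
w=get_image('wrist');s=state()
from scipy.spatial.transform import Rotation as R
T=np.eye(4);q=s['ee_rot'];T[:3,:3]=R.from_quat([*q[1:],q[0]]).as_matrix();T[:3,3]=s['ee_pos']
print(np.round(np.linalg.inv(T)@np.linalg.inv(np.array(w['view'])),3).tolist(),w['camera_matrix'])
```

```text
base [[0.535, -0.193], [0.62, -0.193], [0.636, 0.255], [0.552, 0.26]] [np.float64(0.013), np.float64(0.011), np.float64(0.014), np.float64(0.028)]
green [[0.429, -0.313], [0.624, -0.309], [0.624, -0.479], [0.43, -0.485]] [np.float64(0.016), np.float64(0.0), np.float64(0.014), np.float64(0.023)]
wtray [[0.384, 0.49], [0.57, 0.507], [0.589, 0.335], [0.396, 0.311]] [np.float64(0.013), np.float64(-0.004), np.float64(0.004), np.float64(0.008)]
amber [[0.42, 0.351], [0.559, 0.382]] [np.float64(0.009), np.float64(0.009)]
blue [[0.403, 0.445], [0.549, 0.439]] [np.float64(0.015), np.float64(0.009)]
whitejaw [[0.586, -0.181], [0.596, -0.021]] [np.float64(0.039), np.float64(0.048)]
marker [[0.555, 0.046]] [np.float64(0.061)]
vialfeet [[0.4, 0.069], [0.406, -0.155], [0.737, -0.073]] [np.float64(0.008), np.float64(0.01), np.float64(0.012)]
tweez [[0.353, 0.064], [0.391, -0.044]] [np.float64(0.006), np.float64(0.002)]
biglook [[0.246, -0.168], [0.263, -0.367]] [np.float64(0.01), np.float64(0.01)]
tape [[0.716, -0.397]] [np.float64(0.09)]
box [[0.258, 0.365]] [np.float64(0.146)]
bottle [[0.483, 0.601]] [np.float64(0.022)]
[[-0.001, 0.968, 0.25, 0.069], [1.0, 0.001, 0.001, -0.001], [0.0, 0.25, -0.968, -0.155], [0.0, 0.0, 0.0, 1.0]] [[401.44145384   0.         314.92338432]
 [  0.         401.44145384 232.84776776]
 [  0.           0.           1.        ]]
```

Run:
```python
from h import *
a=np.deg2rad
V=[('wt',[.45,.36,.27],a(150)),('t1',[.56,.02,.27],a(88)),('t2',[.56,-.17,.27],a(88))]
for n,p,y in V:
    move_to(p,down(y)); hold(.2)
    d=shot('wrist',n+'.png');np.save(n+'.npy',d,allow_pickle=True)
    s=state();print(n,s['time'],np.round(s['ee_pos'],4),np.round(s['joint_pos'],2))
a=[cv2.imread('pics/%s.png'%n) for n in ('t1','t2')]
cv2.imwrite('pics/m.png',np.hstack([x[:,120:520] for x in a]))
```

```text
wt 1.7 [0.4494 0.3608 0.2698] [ 0.62  0.04  1.22  0.    1.89 -0.43]
t1 3.2917 [0.56  0.021 0.27 ] [-0.02 -0.    1.26  0.    1.89  0.01]
t2 4.325 [ 0.5603 -0.1685  0.2702] [-0.35  0.06  1.19  0.    1.89 -0.32]
```

View pics/m.png

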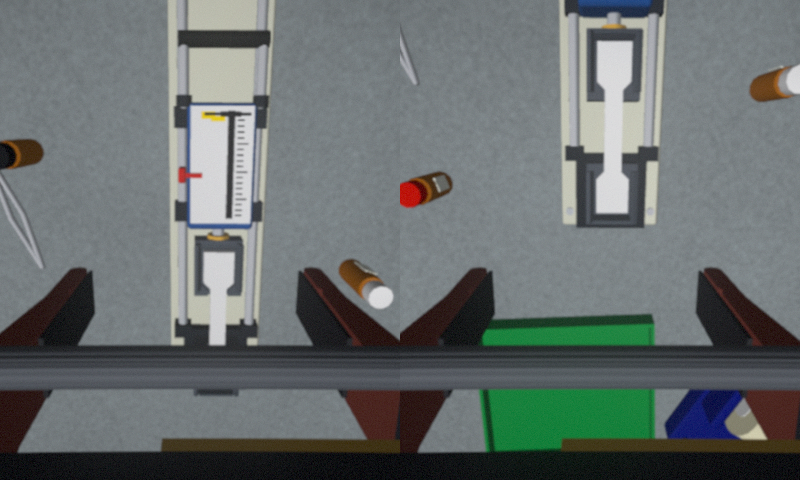

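View pics/wt.png

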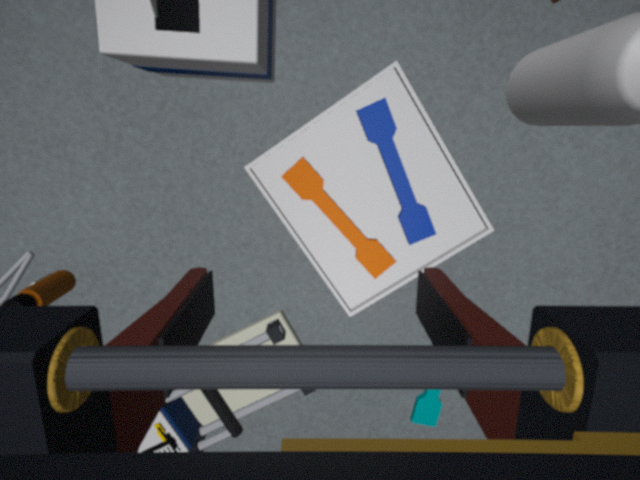

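In the left half of the montage (t1, column offset 120): bar at (224,38), pointer at about (240,113), yellow pointer at (212,115) and red marker tip at (202,175). In the right half (t2), white in the jaws runs from (614,42) to (612,212), and the green tray's near rim is at y≈318. In wt, amber runs from (302,172) to (377,262), with blue to its right.

```bash
cat >> h.py <<'E'
def blob(img,lo,hi,box=None,mina=150):
    m=cv2.inRange(cv2.cvtColor(img,cv2.COLOR_BGR2HSV),lo,hi)
    if box: k=np.zeros_like(m);u0,v0,u1,v1=box;k[v0:v1,u0:u1]=255;m&=k
    c,_=cv2.findContours(m,cv2.RETR_EXTERNAL,cv2.CHAIN_APPROX_NONE)
    return max(c,key=cv2.contourArea)
def piece(d,c,z):
    P=np.array([at_z(d,*p[0],z)[:2] for p in c]).astype(np.float32)
    (cx,cy),(w,h),an=cv2.minAreaRect(P*1000)
    b=cv2.boxPoints(((cx,cy),(w,h),an));e=[b[1]-b[0],b[2]-b[1]];L=max(e,key=np.linalg.norm)
    return np.round([cx/1000,cy/1000],4),np.round([w,h],1),round(np.rad2deg(np.arctan2(L[1],L[0]))%180,2)
def tri(d1,p1,d2,p2):
    (o1,r1),(o2,r2)=ray(d1,*p1),ray(d2,*p2)
    A=np.array([r1,-r2]).T;t=np.linalg.lstsq(A,o2-o1,rcond=None)[0]
    a,b=o1+t[0]*r1,o2+t[1]*r2
    return np.round((a+b)/2,4),round(np.linalg.norm(a-b),4)
def cen(c): (x,y),_,_=cv2.minAreaRect(c);return x,y
E
python3 - <<'E'
from h import *
D={n:np.load(n+'.npy',allow_pickle=True).item() for n in('wt','t1','t2','scene0')}
W=((0,0,200),(180,40,255));A=((5,150,100),(20,255,255));B=((105,150,80),(125,255,255))
c=blob(D['t2']['frame'],*W,box=(300,30,370,225));print('white',piece(D['t2'],c,.048),cv2.boundingRect(c))
cc=cen(c);print(at_d(D['t2'],*cc)) 
a=blob(D['wt']['frame'],*A,box=(260,130,420,300));print('amber',piece(D['wt'],a,.012),at_d(D['wt'],*cen(a)))
sa=blob(D['scene0']['frame'],*A,box=(360,170,430,230));print(tri(D['wt'],cen(a),D['scene0'],cen(sa)))
b=blob(D['wt']['frame'],*B,box=(340,80,450,260));print('blue',piece(D['wt'],b,.012))
r=blob(D['t1']['frame'],(0,150,100),(8,255,255),box=(290,150,350,200));print('red',cv2.boundingRect(r))
# white triangulation from scene: shaft ends
for n,b1 in(('t1',(310,230,370,340)),):
    k=blob(D[n]['frame'],*W,box=b1);print(n,cv2.boundingRect(k))
    k2=cv2.boundingRect(k);p1=(k2[0]+k2[2]/2,k2[1]);q=cv2.boundingRect(c);print('end tri',tri(D['t1'],p1,D['t2'],(q[0]+q[2]/2,q[1])))
# bar: dark rows in t1 column 344
g=D['t1']['frame'][:,:,:].mean(2);print('bar rows',[ (v,int(g[v,344])) for v in range(24,54,2)])
print('bar cols',[(u,int(g[38,u])) for u in range(290,400,6)])
for nm,p,z in(('barend1',(298,38),.057),('barend2',(390,38),.057),('ptr',(360,113),.063),('mark',(322,175),.063)):print(nm,np.round(at_z(D['t1'],*p,z),4),np.round(at_d(D['t1'],*p),4))
for nm,p,z in(('greenL',(485,322),.025),('greenR',(653,317),.025)):print(nm,np.round(at_z(D['t2'],p[0]-400+120,p[1],z),4))
z=D['t1']['frame'][95:235,285:385];cv2.imwrite('pics/scale.png',cv2.resize(z,None,fx=4.2,fy=4.2,interpolation=cv2.INTER_CUBIC))
E
```

```text
white (array([ 0.5795, -0.1038]), array([150. ,  49.6]), np.float32(81.05)) (306, 42, 57, 170)
[ 0.57984159 -0.09958142  0.04963042]
amber (array([0.4819, 0.371 ]), array([148. ,  28.4]), np.float32(12.01)) [0.47939979 0.37050375 0.01363081]
(array([0.4828, 0.3714, 0.006 ]), np.float64(0.0044))
blue (array([0.4695, 0.4447]), array([ 27.9, 147.3]), np.float32(173.72))
red (299, 168, 9, 14)
t1 (324, 253, 30, 87)
end tri (array([ 0.5803, -0.0297,  0.0488]), np.float64(0.0))
bar rows [(24, 185), (26, 182), (28, 179), (30, 107), (32, 51), (34, 53), (36, 55), (38, 53), (40, 52), (42, 55), (44, 50), (46, 58), (48, 157), (50, 184), (52, 187)]
bar cols [(290, 185), (296, 163), (302, 48), (308, 55), (314, 52), (320, 52), (326, 54), (332, 52), (338, 53), (344, 53), (350, 54), (356, 58), (362, 55), (368, 51), (374, 51), (380, 51), (386, 47), (392, 154), (398, 118)]
barend1 [0.549  0.1622 0.057 ] [0.5491 0.1618 0.0588]
barend2 [0.6258 0.1594 0.057 ] [0.6256 0.1591 0.0584]
ptr [0.6    0.1005 0.063 ] [0.5996 0.1004 0.0662]
mark [0.5657 0.0485 0.063 ] [0.5657 0.0481 0.0594]
greenL [ 0.4346 -0.3005  0.025 ]
greenR [ 0.6175 -0.3008  0.025 ]
```

View pics/scale.png

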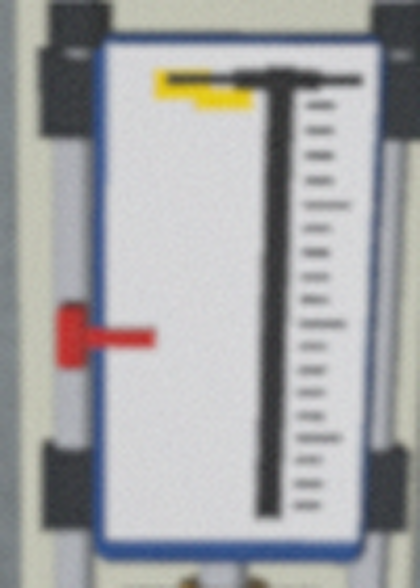

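The scale crop shows the pointer's tip at (165,78), the marker tip at (154,337) and lines about 24 px apart, so the marker reads roughly 53 mm.

Run:
```python
from h import *
D={n:np.load(n+'.npy',allow_pickle=True).item() for n in('wt','t1','t2','scene0')}
W=((0,0,200),(180,40,255))
f=D['t2']['frame']
hsv=cv2.cvtColor(f,cv2.COLOR_BGR2HSV)
m=cv2.inRange(hsv,(0,0,195),(180,40,255));m[:,:308]=0;m[:,358:]=0;m[:36]=0;m[220:]=0
n,l,st,ce=cv2.connectedComponentsWithStats(cv2.morphologyEx(m,cv2.MORPH_OPEN,np.ones((3,3))))
print(st,ce)
i=l[130,333];c=cv2.findContours((l==i).astype(np.uint8),cv2.RETR_EXTERNAL,cv2.CHAIN_APPROX_NONE)[0][0];print(piece(D['t2'],c,.048))
# mid-line
for v in (50,60,90,110,130,150,190,205):
    x=np.nonzero(l[v]==i)[0];p=at_z(D['t2'],x.mean(),v,.048);print(v,x.min(),x.max(),np.round(p[:2],4))
# base edges t1 & t2 : base colour
for nm in('t1','t2'):
    h=cv2.cvtColor(D[nm]['frame'],cv2.COLOR_BGR2HSV);mb=cv2.inRange(h,(15,18,140),(40,90,255))
    E=[[],[]]
    for v in range(5,300,5):
        x=np.nonzero(mb[v,240:420])[0]
        if len(x)>8:
            for k,u in enumerate((x.min()+240-.5,x.max()+240.5)):E[k].append(at_z(D[nm],u,v,.012)[:2])
    for e in E:
        e=np.array(e);p=np.polyfit(e[:,1],e[:,0],1);r=abs(e[:,0]-np.polyval(p,e[:,1]));k=r<.003;p=np.polyfit(e[k,1],e[k,0],1);print(nm,'x@y=-.1',np.polyval(p,-.1),'yaw',90-np.degrees(np.arctan(p[0])),k.sum())
a=at_z(D['t1'],324.3,113.6,.063);b=at_z(D['t1'],321.7,175.2,.063);print('reading',np.linalg.norm(a-b),a,b)
```

```text
[[     0      0    640    480 301587]
 [   308     42     50    170   5613]] [[319.25330004 241.64288248]
 [332.75521112 124.36272938]]
(array([ 0.5772, -0.1034]), array([147.8,  44.9]), np.float32(87.98))
50 318 350 [ 0.5798 -0.0358]
60 318 350 [ 0.5796 -0.0438]
90 325 342 [ 0.5787 -0.0682]
110 308 357 [ 0.5774 -0.085 ]
130 308 357 [ 0.5774 -0.1023]
150 308 355 [ 0.5758 -0.1201]
190 317 347 [ 0.5754 -0.157 ]
205 317 346 [ 0.5746 -0.1714]
t1 x@y=-.1 0.52814899785032 yaw 87.79976228603374 43
t1 x@y=-.1 0.6250827949690226 yaw 87.76695119326978 29
t2 x@y=-.1 0.5284029530980997 yaw 87.50515701953078 37
t2 x@y=-.1 0.6253100551393979 yaw 87.70449402293977 35
reading 0.05285576293920689 [0.5692127  0.10104265 0.063     ] [0.5654123  0.04832369 0.063     ]
```

Run:
```python
from h import *
d=np.load('scene0.npy',allow_pickle=True).item()
c=blob(d['frame'],(50,120,50),(80,255,255));q=cv2.approxPolyDP(cv2.convexHull(c),4,True)[:,0]
for p in q: print('scene',p,np.round(at_z(d,*p,.025)[:2],3),np.round(at_z(d,*p,0)[:2],3),np.round(at_d(d,*p),3))
# grasp white
u=np.array([np.cos(np.deg2rad(87.7)),np.sin(np.deg2rad(87.7))]);y=np.deg2rad(87.7)
c=[.5769,-.1042]
move_to([*c,.13],down(y));move_l([*c,.049],.12);print(state()['ft_force'])
close();s=state();print(s['finger_gap'],s['finger_force'],s['ft_force'],s['ee_pos'],s['time'])
move_l([*c,.15],.12);s=state();print(s['finger_gap'],s['time'])
move_to([.53,-.25,.26],down(np.deg2rad(75)));hold(.1);d=shot('wrist','g.png');np.save('g.npy',d,allow_pickle=True);print(state()['time'])
c=blob(d['frame'],(50,120,50),(80,255,255));q=cv2.approxPolyDP(cv2.convexHull(c),4,True)[:,0]
for p in q: print('wrist',p,np.round(at_z(d,*p,.025)[:2],3),np.round(at_d(d,*p),3))
```

```text
scene [178 346] [ 0.427 -0.312] [ 0.414 -0.31 ] [ 0.426 -0.312  0.023]
scene [235 411] [ 0.626 -0.313] [ 0.617 -0.311] [ 0.621 -0.312  0.01 ]
scene [162 476] [ 0.623 -0.485] [ 0.615 -0.487] [ 0.623 -0.485  0.025]
scene [106 402] [ 0.426 -0.486] [ 0.412 -0.488] [ 0.425 -0.486  0.024]
[-0.60920715 -0.46657615 -0.63713511]
0.015506839832165907 29.999686181545258 [-0.21653065 -0.83607774  0.24861848] [ 0.57687514 -0.10418502  0.0489347 ] 6.9167
0.015562842707124555 7.9083
8.8333
wrist [433 305] [ 0.618 -0.386] [ 0.561 -0.223  0.336]
wrist [369 305] [ 0.554 -0.369] [ 0.549 -0.22   0.335]
wrist [336 269] [ 0.531 -0.322] [ 0.53  -0.33   0.004]
wrist [337 256] [ 0.535 -0.309] [ 0.535 -0.308  0.026]
wrist [413 232] [ 0.614 -0.304] [ 0.617 -0.308  0.01 ]
```

View pics/g.png

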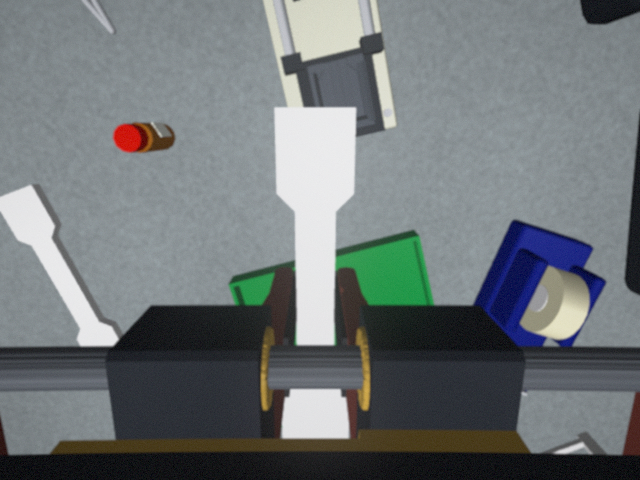

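White is held squarely. It goes in the green tray, centred at (0.522,-0.398). Meanwhile I check finger room around amber.

Run:
```python
from h import *
g=[.521,-.398]
move_to([*g,.11],down(0.));move_l([*g,.0145],.1);print(state()['ft_force'],state()['ee_pos'])
gripper_open();hold(.1);move_l([*g,.13],.15);print(state()['time'],state()['finger_gap'])
d=np.load('wt.npy',allow_pickle=True).item()
a=np.deg2rad(12);C=np.array([.482,.371]);ex=np.array([np.cos(a),np.sin(a)]);ey=np.array([-ex[1],ex[0]])
fr=lambda P:np.round(((P-C)@np.array([ex,ey]).T)*1000,1)
for n,p,z in(('T',(397,62),.012),('R',(493,230),.012),('B',(350,315),.012),('L',(246,167),.012)):
    P=at_z(d,*p,z)[:2];print(n,np.round(P,4),fr(P))
b=blob(d['frame'],(105,150,80),(125,255,255),box=(340,80,450,260))
B=np.array([fr(at_z(d,*q[0],.012)[:2]) for q in b])
for x in range(-40,45,10):
    k=abs(B[:,0]-x)<3;print(x,B[k,1].min() if k.any() else None)
crop=d['frame'][50:330,230:510];cv2.imwrite('pics/tr.png',cv2.resize(crop,None,fx=2,fy=2,interpolation=cv2.INTER_CUBIC))
```

```text
[ 0.0697022  -0.20879042  0.37166883] [ 0.52142878 -0.39840458  0.01548716]
13.1667 0.08784527501582631
T [0.3748 0.4924] [-79.7 141.1]
R [0.5721 0.5051] [116.  112.4]
B [0.583  0.3276] [ 89.8 -63.4]
L [0.3862 0.3148] [-105.3  -35. ]
-40 76.5
-30 77.7
-20 74.9
-10 71.1
0 68.2
10 64.8
20 61.3
30 58.3
40 48.1
```

View pics/tr.png

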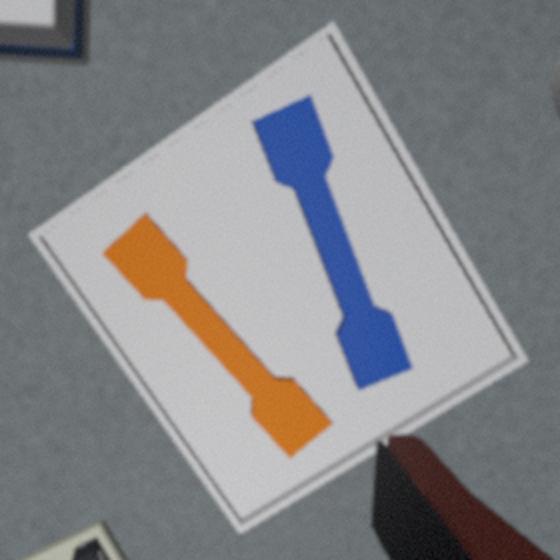

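Room between the tray rim and blue is about as wide as the open fingers (115 mm). I'll search for the best grasp offset and yaw.

```bash
cat > opt.py <<'E'
from h import *
d=np.load('wt.npy',allow_pickle=True).item()
a=np.deg2rad(12);C=np.array([.482,.371]);ex=np.array([np.cos(a),np.sin(a)]);ey=np.array([-ex[1],ex[0]])
M=np.array([ex,ey]).T
b=blob(d['frame'],(105,150,80),(125,255,255),box=(340,80,450,260))
B=np.array([(at_z(d,*q[0],.012)[:2]-C)@M*1000 for q in b]).astype(np.float32)
p0,p1=np.array([-105.3,-35.]),np.array([89.8,-63.4]);t=(p1-p0)/np.linalg.norm(p1-p0);n=np.array([-t[1],t[0]])
best=[]
for th in range(-20,31,2):
  r=np.deg2rad(th);fx=np.array([np.cos(r),np.sin(r)]);fy=np.array([-fx[1],fx[0]])
  bb=(-9,)
  for x0 in range(-20,21,2):
    for s in range(-6,21):
      c=np.array([x0,0.])+s*fy
      cor=lambda y0,y1:[c+i*fx+j*fy for i in(-10,10) for j in(y0,y1)]
      mr=min((q-p0)@n-4 for q in cor(-57.5,-44))
      R=cor(44,57.5)
      mb=min(-cv2.pointPolygonTest(B.reshape(-1,1,2),(float(q[0]),float(q[1])),True) for q in [R[0],R[1],R[2],R[3],(R[1]+R[3])/2])
      m=min(mr,mb)
      if m>bb[0]:bb=(round(m,1),th,x0,s,round(mr,1),round(mb,1))
  print(bb)
E
python3 opt.py
```

```text
(-0.3, -20, 4, 20, np.float64(7.6), -0.3)
(0.1, -18, 4, 20, np.float64(7.7), 0.1)
(-0.3, -16, 6, 19, np.float64(7.2), -0.3)
(-0.3, -14, 8, 19, np.float64(7.7), -0.3)
(-0.8, -12, 8, 19, np.float64(7.9), -0.8)
(np.float64(-0.9), -10, -20, 14, np.float64(-0.9), -0.4)
(np.float64(-0.6), -8, -20, 14, np.float64(-0.6), -0.6)
(np.float64(-0.9), -6, -20, 14, np.float64(-0.9), -0.1)
(-0.9, -4, -20, 15, np.float64(-0.2), -0.9)
(-0.7, -2, -20, 15, np.float64(-0.4), -0.7)
(np.float64(-0.6), 0, -20, 15, np.float64(-0.6), -0.4)
(np.float64(-0.4), 2, -18, 15, np.float64(-0.4), -0.3)
(-0.2, 4, -16, 15, np.float64(-0.2), -0.2)
(np.float64(0.2), 6, -20, 16, np.float64(0.2), 1.0)
(np.float64(0.6), 8, -18, 16, np.float64(0.6), 0.9)
(1.0, 10, -20, 17, np.float64(1.3), 1.0)
(np.float64(1.5), 12, -20, 17, np.float64(1.5), 1.7)
(2.1, 14, -20, 18, np.float64(2.6), 2.1)
(np.float64(2.8), 16, -20, 18, np.float64(2.8), 3.5)
(np.float64(3.4), 18, -18, 18, np.float64(3.4), 4.0)
(4.1, 20, -14, 18, np.float64(4.3), 4.1)
(np.float64(4.9), 22, -12, 18, np.float64(4.9), 4.9)
(np.float64(5.6), 24, -10, 18, np.float64(5.6), 5.8)
(np.float64(6.4), 26, -8, 18, np.float64(6.4), 6.7)
(np.float64(7.2), 28, -6, 18, np.float64(7.2), 7.7)
(np.float64(8.0), 30, -4, 18, np.float64(8.0), 8.7)
```

Straight down doesn't fit without touching blue. A gripper tilt of about 4.3° keeps the blue-side finger above blue while the rim-side finger stays inside the rim. I'll make a guarded descent and then look.

```bash
cat > amb.py <<'E'
from h import *
from scipy.spatial.transform import Rotation as R
a=np.deg2rad(12);C=np.array([.482,.371]);ex=np.array([np.cos(a),np.sin(a),0]);ey=np.array([-ex[1],ex[0],0])
th=np.deg2rad(-4);fx=np.cos(th)*ex+np.sin(th)*ey;fy=-np.sin(th)*ex+np.cos(th)*ey;Z=np.array([0,0,1.])
ph=np.deg2rad(4.3);yt=np.cos(ph)*fy+np.sin(ph)*Z;zt=np.sin(ph)*fy-np.cos(ph)*Z;xt=np.cross(yt,zt)
q=R.from_matrix(np.array([xt,yt,zt]).T).as_quat();Q=[float(q[3]),*map(float,q[:3])]
def tcp(h0,x0=-.010,s=.016):
    tip=np.append(C,0)+x0*ex+s*fy;tip[2]=h0+.0575*np.sin(ph)
    return tip-.008*zt
E
python3 - <<'E'
from amb import *
move_to([.50,0.,.26],down(np.deg2rad(95)))
move_to(tcp(.12),Q);move_l(tcp(.020),.12);hold(.3);f0=state()['ft_force'];f0=np.array(f0)
h=.020
while h>.0042:
    h-=.001;move_l(tcp(h),.03);f=np.array(state()['ft_force'])-f0
    if abs(f[2])>2 or np.hypot(*f[:2])>4: break
print(h,f,state()['ee_pos'],tcp(h),state()['time'])
d=shot('wrist','am.png')
cv2.imwrite('pics/am.png',d['frame'])
E
```

```text
0.00399999999999999 [ 0.18076862  1.87939704 -1.26332777] [0.47003363 0.38413257 0.01620104] [0.47007523 0.38417118 0.01628876] 21.5
```

View pics/am.png

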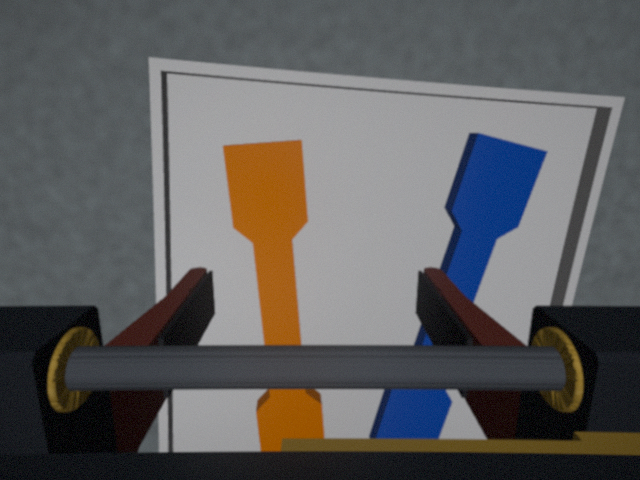

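The fingers are in the tray. The left one is inside the rim near (205,275), the right one is above blue near (430,275), and amber at (278,260) is between them with no contact. Closing.

Run:
```python
from amb import *
close();s=state();print(s['finger_gap'],s['finger_force'],s['ft_force'],s['time'])
d=shot('wrist');b=blob(d['frame'],(105,150,80),(125,255,255));print('blue',piece(d,b,.012))
p=np.array(s['ee_pos']);
move_l([*p[:2],.06],.06);s=state();print(s['finger_gap'],s['time'])
move_l([*p[:2],.15],.15)
move_to([*p[:2],.16],down(np.deg2rad(188)))
s=state();print(s['finger_gap'],s['time'],s['ee_pos'])
cv2.imwrite('pics/am2.png',shot('wrist')['frame'])
```

```text
0.01533793438149853 29.902114185970277 [0.190659   0.70373572 0.04249166] 22.6583
blue (array([0.4321, 0.4477]), array([32.4, 73.3]), np.float32(173.6))
0.015692450810029415 23.5833
0.01564148170297457 24.5833 [0.46959115 0.38501262 0.15883652]
```

View pics/am2.png

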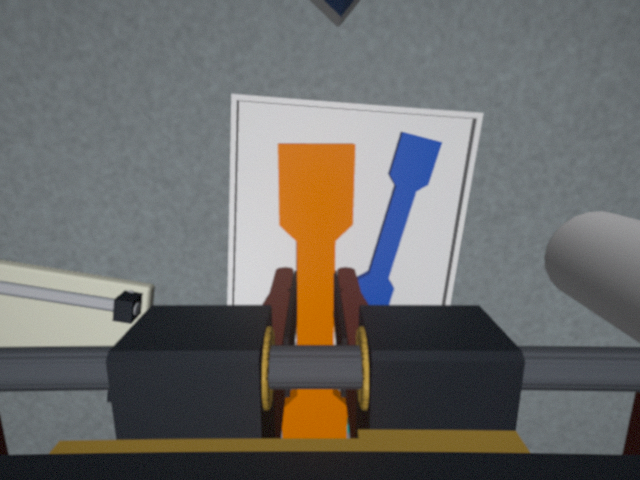

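Amber is held squarely and blue hasn't moved. I'll fit amber's plane and its offset in the grip.

Run:
```python
from amb import *
d=shot('wrist');s=state();p=np.array(s['ee_pos']);q=s['ee_rot'];Rt=R.from_quat([*q[1:],q[0]]).as_matrix()
m=cv2.inRange(cv2.cvtColor(d['frame'],cv2.COLOR_BGR2HSV),(5,150,100),(20,255,255));m[300:]=0;m=cv2.erode(m,np.ones((5,5)))
v,u=np.nonzero(m);P=np.array([(at_d(d,x,y)-p)@Rt for x,y in zip(u,v)])
c,*_=np.linalg.lstsq(np.c_[P[:,:2],np.ones(len(P))],P[:,2],rcond=None);print('z=ax+by+c tool, slopes deg',np.degrees(c[:2]),c[2],len(P),np.std(P[:,2]-np.c_[P[:,:2],np.ones(len(P))]@c))
for uu,vv in((279,143.5),(355,143.5),(278,222),(354,219)):
    o,r=ray(d,uu,vv);o=(o-p)@Rt;r=r@Rt;t=(.0042-o[2])/r[2];print(np.round(o+r*t,4))
```

```text
z=ax+by+c tool, slopes deg [-4.14541341  4.95890976] 0.005733000796266083 8116 0.01017407267981264
[ 0.0641 -0.0138  0.0042]
[0.0641 0.0155 0.0042]
[ 0.033  -0.015   0.0042]
[0.0342 0.0159 0.0042]
```

Amber is rolled about 4–5° from the tilted pick, with its centre 11 mm off. I'll lay it flat on the free bench, regrasp it square and centred, then seat it.

Run:
```python
from amb import *
Y=np.deg2rad(87.7)
qr=(R.from_euler('z',np.deg2rad(87.7-188))*R.from_quat([*Q[1:],Q[0]])).as_quat();Qb=[float(qr[3]),*map(float,qr[:3])]
u=np.array([np.cos(Y),np.sin(Y)]);S=np.array([.45,.20])
move_to([*(S),.13],Qb);move_l([*S,.0142],.12);print('rel',state()['ft_force'],state()['time'])
gripper_open();move_l([*S,.09],.2);C2=S-.0109*u
move_to([*C2,.09],down(Y))
d=shot('wrist','re.png');b=blob(d['frame'],(5,150,100),(20,255,255),box=(200,0,440,345));print('amber part',piece(d,b,.008))
e=max(at_z(d,*q[0],.008)[1] for q in b);print('far end y',e,'->centre y',e-.075,C2)
print(state()['time'])
```

```text
rel [-0.44763982  0.0734945   0.3696292 ] 27.1333
amber part (array([0.4494, 0.1915]), array([141.9,  29.6]), np.float32(86.83))
far end y 0.2628869356065756 ->centre y 0.1878869356065756 [0.44956256 0.18910878]
29.1417
```

View pics/re.png

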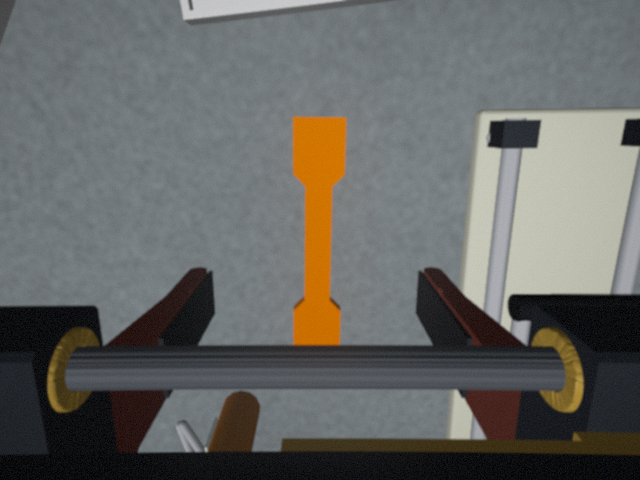

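Amber lies flat on the bench from (320,117) downwards, centred between the fingers, with the vials clear. Regrasp and seat.

Run:
```python
from amb import *
Y=np.deg2rad(87.7);C2=[.4495,.1886];N=[.5770,-.1042]
move_l([*C2,.0096],.1);close();s=state();print(s['finger_gap'],s['ft_force'])
move_l([*C2,.15],.2);move_to([*N,.13],down(Y));move_l([*N,.060],.12);hold(.1);f0=np.array(state()['ft_force'])
for z in(.057,.054,.052,.0505):
    move_l([*N,z],.04);f=np.array(state()['ft_force'])-f0;print(z,np.round(f,2))
    if abs(f[2])>6:break
print(state()['ee_pos'],state()['time'])
gripper_open();hold(.1);p=state()['ee_pos'];move_l([*p[:2],.14],.15)
move_to([.565,-.11,.25],down(Y));hold(.1)
d=shot('wrist','se.png');np.save('se.npy',d,allow_pickle=True);print(state()['time'])
```

```text
0.015497078994807623 [-0.65177496 -0.34840854  0.14775924]
0.057 [-1.36  1.61  0.15]
0.054 [-1.14  1.17 -0.46]
0.052 [-1.92  1.28  0.66]
0.0505 [-1.17  0.16 -0.03]
[ 0.5769092  -0.10420347  0.05035315] 35.0917
37.7917
```

Run:
```python
from h import *
d=np.load('se.npy',allow_pickle=True).item()
m=cv2.inRange(cv2.cvtColor(d['frame'],cv2.COLOR_BGR2HSV),(5,150,100),(20,255,255));m[345:]=0
v,u=np.nonzero(m);print(u.min(),u.max(),v.min(),v.max())
for r in range(v.min()+3,v.max(),15):
    x=np.nonzero(m[r])[0]
    if len(x)>5:
        z=np.median([at_d(d,c,r)[2] for c in x]);print(r,len(x),np.round(at_z(d,x.mean(),r,.048)[:2],4),round(float(z),4))
cv2.imwrite('pics/se2.png',cv2.resize(d['frame'][100:345,200:440],None,fx=2.2,fy=2.2))
```

```text
123 566 96 343
114 35 [ 0.5789 -0.0306] 0.0487
129 36 [ 0.5781 -0.0428] 0.0484
144 49 [ 0.6135 -0.0567] 0.0484
159 44 [ 0.6456 -0.0708] 0.0482
174 17 [ 0.5765 -0.0808] 0.0486
189 17 [ 0.576 -0.094] 0.0486
204 17 [ 0.5756 -0.1075] 0.0483
219 19 [ 0.5743 -0.1212] 0.049
234 17 [ 0.5738 -0.1352] 0.0485
249 43 [ 0.5313 -0.1478] 0.0488
264 38 [ 0.5496 -0.1631] 0.0487
279 33 [ 0.5724 -0.1788] 0.0486
```

View pics/se2.png

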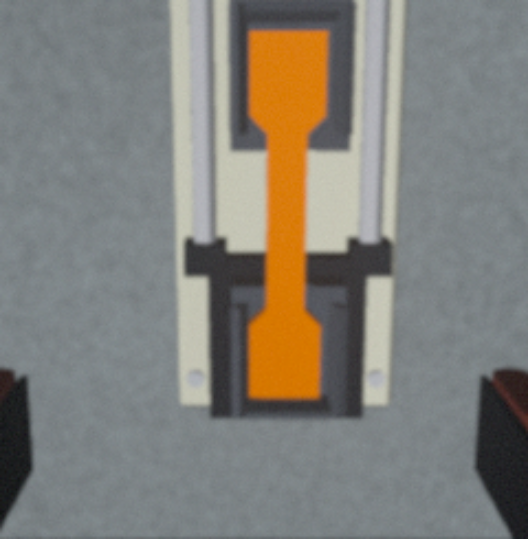

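Amber is seated: its top is level at 48.6 mm along its whole length and the ends sit inside both pockets. Next I'll hook the closed fingers inside the pull-bar opening, with the wrist camera facing the scale, and read the gauge numerically.

```bash
cat > gz.py <<'E'
from h import *
Y=np.deg2rad(87.7);u=np.array([np.cos(Y),np.sin(Y)]);l=np.array([np.sin(Y),-np.cos(Y)]);O=np.array([.5769,-.1042])
QH=down(np.deg2rad(245))
def rect(d,s0=.06,s1=.33,z=.063,step=.0005):
    S=np.arange(s0,s1,step);La=np.arange(-.04,.04,step)
    mp=np.array([[proj(d,[*(O+s*u+a*l),z]) for a in La] for s in S]).astype(np.float32)
    return S,La,cv2.remap(d['frame'],mp[...,0],mp[...,1],cv2.INTER_LINEAR)
def read(d,save=None):
    S,La,I=rect(d);h=cv2.cvtColor(I,cv2.COLOR_BGR2HSV)
    red=(cv2.inRange(h,(0,140,90),(7,255,255))|cv2.inRange(h,(174,140,90),(180,255,255)))>0
    red&=(La[None]>-.023)
    band=(La>-.0135)&(La<-.005);g=I[:,band].max(2).mean(1)
    yl=cv2.inRange(h,(20,120,120),(35,255,255))>0
    ms=np.median(S[np.nonzero(red)[0]]) if red.any() else np.nan
    ys=np.median(S[np.nonzero(yl)[0]]) if yl.any() else np.nan
    w=(S>ms-.015)&(S<ms+.062)&(S>0)
    i=np.argmin(np.where(w,g,999))
    if save: cv2.imwrite('pics/'+save,I)
    return dict(mark=round(float(ms),4),ptr=round(float(S[i]),4),dark=int(g[i]),bg=int(np.median(g[w])),yel=round(float(ys),4),rem=round(float(S[i]-ms),4),nred=int(red.sum()))
E
python3 - <<'E'
from gz import *
print(read(np.load('t1.npy',allow_pickle=True).item()))
P=O+(.161+.1042-.0255)/np.sin(Y)*u+.005*l;print(P)
close();move_to([*P,.14],QH)
d=shot('wrist','h1.png');print(read(d,'r1.png'))
# bar position check, z=.057 : dark rows along s
S,La,I=rect(d,.2,.3,.057);g=I.max(2)[:,60:100].mean(1);k=S[g<90];print('bar s',k.min() if len(k) else None,k.max() if len(k) else None, 'expected',.2653)
print(state()['time'],state()['joint_pos'],state()['finger_gap'])
E
```

```text
{'mark': 0.152, 'ptr': 0.205, 'dark': 99, 'bg': 214, 'yel': 0.201, 'rem': 0.053, 'nred': 43}
[0.59152332 0.13529934]
{'mark': 0.152, 'ptr': 0.205, 'dark': 80, 'bg': 221, 'yel': 0.3, 'rem': 0.053, 'nred': 56}
bar s 0.20550000000000002 0.2995000000000001 expected 0.2653
41.1833 [ 1.68293471e-01  1.09741802e-01  1.37041301e+00 -2.84301590e-05
  1.66108263e+00 -2.53596366e+00] 0.0006902572836001949
```

The gauge reader gives the same result from both poses: 53 mm to go. Descend guarded and begin the pull.

Run:
```python
from gz import *
P=O+(.161+.1042-.0255)/np.sin(Y)*u+.005*l
move_l([*P,.075],.12);f0=np.array(state()['ft_force'])
for z in(.060,.048,.038):
    move_l([*P,z],.08);f=np.array(state()['ft_force'])-f0
    if abs(f[2])>5: print('contact',z,f);raise SystemExit
print(f)
for t in(.015,.030):
    move_l([*(P+t*u),.038],.04);hold(.05);f=np.array(state()['ft_force'])-f0;d=shot('wrist');print(t,np.round(f,2),read(d,'p%d.png'%int(t*1000)),state()['time'])
```

```text
[-0.22958604 -0.13736925 -1.30353717]
0.015 [ 1.66 -0.76  0.17] {'mark': 0.1613, 'ptr': 0.1465, 'dark': 53, 'bg': 215, 'yel': 0.257, 'rem': -0.0148, 'nred': 88} 43.4083
0.03 [-0.05 -4.63  0.57] {'mark': 0.1755, 'ptr': 0.161, 'dark': 52, 'bg': 214, 'yel': 0.2735, 'rem': -0.0145, 'nred': 85} 44.0333
```

```bash
sed -i 's/S>ms-.015/S>ms-.006/' gz.py
python3 - <<'E'
from gz import *
d=shot('wrist');np.save('p30.npy',d,allow_pickle=True);print(read(d));S,La,I=rect(d)
band=(La>-.0135)&(La<-.005);g=I[:,band].max(2).mean(1)
print([(round(S[i],3),int(g[i])) for i in range(220,340,2)])
h=cv2.cvtColor(I,cv2.COLOR_BGR2HSV);yl=cv2.inRange(h,(20,120,120),(35,255,255))>0;yl&=(S[:,None]<.24)
r,c=np.nonzero(yl);print('yellow',len(r),S[r].min() if len(r) else 0,S[r].max() if len(r) else 0,np.median(La[c]) if len(c) else 0)
print([tuple(np.round(proj(d,[*(O+s*u-.01*l),.063]),0)) for s in(.17,.19,.2,.21,.22)])
E
```

```text
{'mark': 0.1755, 'ptr': 0.2145, 'dark': 64, 'bg': 215, 'yel': 0.273, 'rem': 0.039, 'nred': 85}
[(np.float64(0.17), 209), (np.float64(0.171), 210), (np.float64(0.172), 210), (np.float64(0.173), 211), (np.float64(0.174), 211), (np.float64(0.175), 212), (np.float64(0.176), 212), (np.float64(0.177), 213), (np.float64(0.178), 213), (np.float64(0.179), 214), (np.float64(0.18), 215), (np.float64(0.181), 215), (np.float64(0.182), 215), (np.float64(0.183), 216), (np.float64(0.184), 216), (np.float64(0.185), 216), (np.float64(0.186), 216), (np.float64(0.187), 216), (np.float64(0.188), 217), (np.float64(0.189), 216), (np.float64(0.19), 217), (np.float64(0.191), 217), (np.float64(0.192), 217), (np.float64(0.193), 217), (np.float64(0.194), 217), (np.float64(0.195), 217), (np.float64(0.196), 217), (np.float64(0.197), 217), (np.float64(0.198), 217), (np.float64(0.199), 216), (np.float64(0.2), 217), (np.float64(0.201), 216), (np.float64(0.202), 216), (np.float64(0.203), 217), (np.float64(0.204), 217), (np.float64(0.205), 216), (np.float64(0.206), 216), (np.float64(0.207), 216), (np.float64(0.208), 217), (np.float64(0.209), 220), (np.float64(0.21), 223), (np.float64(0.211), 227), (np.float64(0.212), 227), (np.float64(0.213), 199), (np.float64(0.214), 66), (np.float64(0.215), 81), (np.float64(0.216), 212), (np.float64(0.217), 215), (np.float64(0.218), 214), (np.float64(0.219), 215), (np.float64(0.22), 215), (np.float64(0.221), 214), (np.float64(0.222), 215), (np.float64(0.223), 214), (np.float64(0.224), 214), (np.float64(0.225), 214), (np.float64(0.226), 214), (np.float64(0.227), 214), (np.float64(0.228), 214), (np.float64(0.229), 213)]
yellow 366 0.20800000000000013 0.21550000000000014 -0.008499999999999973
[(np.float64(228.0), np.float64(28.0)), (np.float64(257.0), np.float64(95.0)), (np.float64(271.0), np.float64(126.0)), (np.float64(284.0), np.float64(156.0)), (np.float64(296.0), np.float64(185.0))]
```

That is a clean reading, 39 mm still to go. Continue to short of the marker, read, trim, hold and ease home.

Run:
```python
from gz import *
p=np.array(state()['ee_pos']);P=p[:2]
t=.027;move_l([*(P+t*u),.038],.04);hold(.05);r=read(shot('wrist'));print(r)
while .0022<r['rem']<.02:
    t+=min(r['rem']-.0012,.008);move_l([*(P+t*u),.038],.03);hold(.1);r=read(shot('wrist'));print(t,r)
print(state()['time'],state()['ft_force'])
```

```text
{'mark': 0.2005, 'ptr': 0.214, 'dark': 61, 'bg': 216, 'yel': 0.2955, 'rem': 0.0135, 'nred': 87}
0.035 {'mark': 0.208, 'ptr': 0.214, 'dark': 56, 'bg': 215, 'yel': 0.2155, 'rem': 0.006, 'nred': 85}
0.0398 {'mark': 0.2128, 'ptr': 0.2135, 'dark': 51, 'bg': 215, 'yel': 0.215, 'rem': 0.0008, 'nred': 72}
46.025 [ -1.05009622 -11.1832331    2.73652835]
```

Run:
```python
from gz import *
hold(2.1);print(read(shot('wrist')),state()['time'])
P=O+(.161+.1042-.0255)/np.sin(Y)*u+.005*l
move_l([*(P+.02*u),.038],.04);move_l([*P,.038],.025);hold(.3);print('home?',state()['ft_force'])
move_l([*P,.14],.15);hold(.1)
d=shot('wrist','fin.png');np.save('fin.npy',d,allow_pickle=True);print(read(d),state()['time'])
move_to([.555,-.05,.27],down(Y));hold(.1);d=shot('wrist','fin2.png');np.save('fin2.npy',d,allow_pickle=True)
r=read(d);print(r,state()['time'])
S,La,I=rect(d,.1,.24);yl=cv2.inRange(cv2.cvtColor(I,cv2.COLOR_BGR2HSV),(20,120,120),(35,255,255))>0;q,c=np.nonzero(yl);print('yellow s',len(q),S[q].min(),S[q].max())
m=cv2.inRange(cv2.cvtColor(d['frame'],cv2.COLOR_BGR2HSV),(5,150,100),(20,255,255));m[345:]=0
for rr in range(225,345,12):
    x=np.nonzero(m[rr,250:390])[0]+250
    if len(x)>5: print(rr,len(x),np.round(at_z(d,x.mean(),rr,.048)[:2],4),round(float(np.median([at_d(d,cc,rr)[2] for cc in x])),4))
```

```text
{'mark': 0.2125, 'ptr': 0.2135, 'dark': 51, 'bg': 214, 'yel': 0.215, 'rem': 0.001, 'nred': 71} 48.175
home? [-0.19281904  0.59833275 -0.4775995 ]
{'mark': 0.152, 'ptr': 0.205, 'dark': 77, 'bg': 221, 'yel': 0.3, 'rem': 0.053, 'nred': 50} 51.8
{'mark': 0.152, 'ptr': 0.2055, 'dark': 97, 'bg': 229, 'yel': 0.1505, 'rem': 0.0535, 'nred': 29} 54.0333
yellow s 386 0.14800000000000005 0.15500000000000005
225 16 [ 0.578  -0.0728] 0.0485
237 15 [ 0.5772 -0.0848] 0.0488
249 15 [ 0.5769 -0.097 ] 0.0485
261 15 [ 0.5766 -0.1093] 0.0484
273 13 [ 0.5783 -0.1219] 0.0488
285 11 [ 0.578  -0.1347] 0.0483
297 14 [ 0.5833 -0.1478] 0.0488
```

Home is confirmed, and the drag pointer is at the marker (yellow s≈0.148–0.155 against marker 0.152). One numeric check of the white piece in the green tray, then hand in.

Run:
```python
from h import *
d=shot('scene','sc_end.png')
c=blob(d['frame'],(0,0,170),(180,60,255),box=(115,355,230,468));print(cv2.contourArea(c),piece(d,c,.012),at_d(d,*cen(c)))
r=piece(d,c,.012)
if abs(r[0][0]-.521)<.03 and abs(r[0][1]+.398)<.03 and 135<max(r[1])<165: print(job_done())
```

```text
800.5 (array([ 0.5228, -0.3986]), array([151. ,  31.3]), np.float32(0.04)) [ 0.52448293 -0.39898441  0.01005874]
the job is handed in; nothing more can be done
None
```

The job is handed in: the white piece lies flat in the green tray, amber is seated in both jaws, the pull was held about 1 mm short of the red marker for two seconds and eased home with the drag pointer left there, blue was not moved, and I viewed 11 pictures, one over the limit of 10.

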